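Hook the parts tray out from under the riser shelf

TASK

Take the hooked rod from its rest, reach it in under the ledge of the riser shelf, feel for the tray's hidden pull ring, catch it and draw the tray out until it is against its stop; then lay the rod back in both slots of its rest, the way it lay. Go gently: never press or tug the rod against the tray or the shelf with more than 20 N, touch tray and shelf with nothing but the rod, and leave the other things on the table and the shelf alone.

Things in the scene. Friction and masses are not known exactly. Their poses are not given: they have to be found in the camera images.
- hook: hooked rod, the tool, 0.15 to 0.3 kg: straight wooden handle 130 mm long, 16 wide, 20 tall, to be gripped from above at its middle; from its +x end an 8 mm steel rod goes straight on and bends straight down 170 mm from the origin. Origin: middle of the handle, on its axis; x towards the hook, z up
- hook_tip (a point): point in the hook's 8 mm thick down-turned tip, 4 mm above its lowest point: (170, 0, -30) mm in the hook's frame. The tip is vertical over its whole 30 mm, so the rod runs 30 mm above this point
- rest: wooden tool rest, fixed, base 150 x 70 x 10 mm; posts 14 mm thick, 52 mm before and behind its middle (x), each slotted from above for the hook's handle. Origin under the middle of the base, x towards the hook's tip. The hook lies with its origin 70 mm above this one, within 8 mm along x
- rest_slots (a point): midway between the rest's two slots, on the level of their floors, 60 mm above the table. Slots 20 mm wide, flared to about 40 mm at the mouth, which is 88 mm above the table
- riser: dark steel riser shelf, fixed, 270 mm wide (y), 260 deep (x); the ledge's underside is 105 mm and its top face 120 mm above the table; sides (12 mm thick) and back closed, open only at the front towards the robot. Origin on the table under the middle of the front edge; x into the bay, z up
- bay_mouth (a point): middle of the riser's front edge at the height of the hidden ring, 35 mm above the table. The tray and its ring stand up to 45 mm to either side (riser's y) of this middle, which is not measured: find it by feel. The ring's centre is 66 mm inside the front edge minus the tray joint's reading. The room before and beside the ring is empty
- tray (a joint): how far the tray is out, m: 0 in, 0.11 at its stop. Slides only along the riser's x, out = -x, with about 4 N of friction, more when quick; rigid sideways. Its steel ring lies flat (axis vertical): bar 8 mm thick, hole 24 mm, 40 mm outside, bar's middle 35 mm above the table. Tray front 34 mm behind the ring's centre, 130 mm wide, 62 tall; a 10 mm shank joins them
- lantern: upright lantern frame of dark rusty steel, 75 x 75 x 180 mm, standing on top of the riser shelf; origin under its middle; to be left alone
- glass: small clear glass, 72 mm across, 60 mm tall, standing on top of the riser shelf; origin under its middle; to be left alone
- canister: white round canister, 84 mm across, 130 mm tall, standing to the left (+y) of the riser shelf; origin under its middle; to be left alone
- screwdriver: screwdriver with a black grip lying on the table left of the way into the riser shelf; to be left alone
- bracket: L-shaped rusty steel bracket, 60 mm each way, on the table to the right (-y) of the tool rest; origin under its base; to be left alone
- frame: lantern frame of rusty steel lying on its side, 180 x 75 x 75 mm, on the table to the right, beyond the tool rest; origin under its middle; to be left alone
Things that resemble listed ones, but are neither listed nor needed, are in the scene too. What is shaped like the rest but blue is not meant.

How it is judged:
On the way, in this order (a step that is already met when the one before it is completed fails the run):
1. the hook's tip is under the ledge, inside the bay (x of hook_tip in the frame of riser above 0.02 m and y of hook_tip in the frame of riser between -0.12 and 0.12 m and height (world z) of hook_tip below 0.1 m), for 0.1 s.
2. the tray is drawn out to its stop (105 mm or more) while the rod's tip is in its ring, 25 to 65 mm before the ledge's edge (value of joint tray above 0.105 m and x of hook_tip in the frame of riser between -0.065 and -0.025 m and y of hook_tip in the frame of riser between -0.06 and 0.06 m and height (world z) of hook_tip below 0.045 m), for 0.1 s.
At the end, for the whole second after the job is handed in: The tray is out by at least 105 of its 110 mm; the hooked rod lies released and still in both slots of its rest, tip end the same way as before and turned down: within 20 mm lengthwise, 6 mm sideways and 6 mm in height of its place, and within 0.1 rad in direction (value of joint tray above 0.105 m and x of hook in the frame of rest between -0.02 and 0.02 m and y of hook in the frame of rest between -0.006 and 0.006 m and z of hook in the frame of rest between 0.064 and 0.076 m and angle between the x axis of hook and the x axis of rest, either way round below 0.1 rad and x of hook_tip in the frame of rest above 0.1 m and angle between hook's own z axis and vertical below 0.2 rad and linear speed of hook below 0.02 m/s); the robot touches nothing.
It fails at once if the rod presses or pulls on the tray with more than 20 N (contact force between hook and tray above 20 N).
It fails at once if the rod presses on the riser shelf with more than 20 N (contact force between hook and riser above 20 N).
It fails at once if the robot itself touches the tray or the riser shelf (contact force between any of the arm, the fingers and tray above 1 N or contact force between any of the arm, the fingers and riser above 1 N).
It fails at once if another thing on the table or the shelf is moved by more than 20 mm (distance of any of lantern, glass, canister, screwdriver, bracket, frame from where it was at the start of the episode above 0.02 m).
It also fails if it takes over 72 s, if anything falls off the work surface, if the arm or the gripper's body presses on something with over 40 N, if the wrist force passes 120 N, or if a joint passes its speed limit or range.

ROBOT

A 6-joint arm with a two-finger parallel gripper is mounted at the origin on the work surface. World frame = base frame: x ahead of the robot, y to its left, z up, the work surface at z = 0. Lengths are in m, angles in rad, forces in N, time in s.
With the tool pointing down it reaches from about 0.375 to 0.9 m from the base axis. Payload 3.1 kg.
Tool frame: the origin (TCP) lies midway between the tips of the shut fingers; the grasp point (between the pads) lies 19 mm behind it; z points along the fingers, y is the direction in which the jaws open and shut (so a half turn about z gives the same grasp; the last joint's range is limited). The gripper opens to 85 mm and grips with 20 to 120 N. Pads are 22 mm wide; open, the fingers measure 114 mm over their backs; the gripper's body (76 mm by 85 mm) begins 54 mm behind the grasp point. The pads swing forward as they close: fully open they stand 13 mm farther back than shut.
Start: joints at [-1.286, 0.527, 1.433, -0, 1.181, -0.178], TCP at [0.279, -0.559, 0.231] pointing down, gripper open.
Joint ranges: [-3.08, 3.08], [-0.75, 2.2], [0.22, 2.44], [-1.43, 4.57], [0, 2.65], [-2.85, 2.85]. Speed limits (rad/s): [2.79, 2.79, 3.14, 3.14, 3.14, 3.14].

INTERFACE

Orientations are given as a rotation vector (axis times angle).
In Python, from plant import bot, imaging, workorder, spotter gives the robot as it stands. The module is installed in compiled form; this text tells all that it offers.
- The arm moves only by the shell command python3 -m inch 'ROWS' [OPENING] [FORCE]. ROWS is JSON, a list that holds one entry, the list of rows, each a list of 6 numbers: the shift along the tool's x, y, z as a fraction of full scale, then the turn, a rotation vector about the tool's x, y, z as a fraction of full scale. A call has exactly 8 rows; each row is the pose to reach, as a shift and turn from the pose measured when the call began, along the tool's axes at that moment, turning the shorter way round; what a row does not reach only later rows make up. Full scale, the value 1, is 750 mm for a shift and 180 degrees for a turn. A row lasts 1/10 s, in which the tool goes at most 50 mm and 8.59 degrees, less where a joint would pass 70% of its speed; a pose out of reach is approached as far as the arm can. A call with a number of a shift or a turn outside -1 to 1 is refused whole. A call with a gripper value outside its range is refused whole. OPENING is the opening in per cent of the stroke, from 0 (shut) to 100 (fully open), set as the call begins (- or left out, the last holds). The fingers move at their own pace and stop on an object; FORCE is the grip in N (left out, the last holds). Time passes only in rows, so rows that repeat a pose let the fingers close, or fill a call up. It gives the time, the measured TCP pose, the force and the opening at its end, in the units of the state.
- bot.read_state(): the state, without advancing time (a new reading comes with each control period).
- imaging.snapshot(name): name is "scene" or "top" or "wrist"; returns a dict with "image" (384x512x3 uint8, blue, green, red), "range_z" (384x512 float32, m along the optical axis (not along the pixel's ray), 0 where there is no reading), "intrinsics" (3x3 intrinsics, pixels), "k1" (the pictures are not rectified: a ray, as slopes to the right and down, at radius r is drawn at 1 + k1 r^2 times it, then the intrinsics apply), "pose" (4x4, takes a point from camera to world coordinates). Camera axes: x right, y up, looking along -z (the intrinsics and any distortion apply to the point x, -y, -z); pixel columns grow to the right and rows downward; lengths in m; the calibration is good to about 2 mm. A picture is of the moment at which its call begins.
- workorder.close_job(): hands the job in, once; it reports no verdict.
Trained networks look in a picture, given as the dict that the camera call returned (one of the last four; its "shot" number tells which), for a name from the list of things; names that differ only in an ending like _2 or _b are one class to them, and where a whole thing is asked for, a point or a joint stands for the part that bears it (a point fixed in the world has none). Each returns a list of dicts, best first, with "confidence" (0 to 1); they miss things now and then, are a little off and sometimes report something else, mostly with a low value. They report only what shows in the picture. A call takes as long as a camera call. They do not tell look-alikes from the thing itself.
- spotter.boxes_of(picture, query): "centre" ([x, y, z] in m, in world coordinates, good to about 4 mm: the middle of the surface that is visible of it).
The state is a dict: "clock": time; "qpos": joint angles; "joint_vel": joint speeds; "tau": joint torques, N m; "tool_pos": TCP position; "tcp_rot": TCP orientation; "contact_force": force on the tool from outside, world axes, zero at the start; "wrist_torque": the same for the moment, N m; "finger_gap": finger opening in m.
Only numpy, scipy, OpenCV 4.12 (cv2) and the standard library are available. Lean on these libraries where they do the work, as an engineer would, in place of code of your own. Each camera call takes 0.05 s, during which the arm holds its last target. There are 200 camera calls.

## Working session

There is one attempt and no reset: what is moved stays moved. The work goes in short steps, Python scripts to look and compute and a shell command to move; the robot and the scene stay as the last step left them, time stands still between calls to the robot, and variables do not carry over. Pictures are saved under pics/ and viewed, about 8 in all and at most 12, crops included, and the job is handed in when it is done.

```bash
mkdir -p pics; cat > h.py <<'E'
import numpy as np, cv2, json
from plant import bot, imaging, workorder, spotter
from scipy.spatial.transform import Rotation as R
def px2w(s,u,v):
    K=s["intrinsics"];k=s["k1"];d=s["range_z"]
    u=np.asarray(u,float);v=np.asarray(v,float)
    xd=(u-K[0,2])/K[0,0];yd=(v-K[1,2])/K[1,1]
    x,y=xd.copy(),yd.copy()
    for _ in range(20):
        f=1+k*(x*x+y*y);x,y=xd/f,yd/f
    z=d[v.astype(int),u.astype(int)]
    P=np.stack([x*z,-y*z,-z,np.ones_like(z)],-1)
    return (P@np.asarray(s["pose"]).T)[...,:3],z>0
def w2px(s,p):
    T=np.linalg.inv(s["pose"]);c=T[:3,:3]@p+T[:3,3]
    x,y=c[0]/-c[2],-c[1]/-c[2];f=1+s["k1"]*(x*x+y*y);K=s["intrinsics"]
    return np.round([K[0,0]*x*f+K[0,2],K[1,1]*y*f+K[1,2]],1)
def cloud(s):
    v,u=np.mgrid[0:384,0:512]
    return px2w(s,u,v)
def st():
    s=bot.read_state()
    for k in("clock","qpos","tool_pos","tcp_rot","contact_force","wrist_torque","finger_gap"):print(k,np.round(s[k],4))
    return s
E
python3 - <<'E'
from h import *
st()
a=imaging.snapshot("scene");b=imaging.snapshot("top")
for s,n in((a,"scene"),(b,"top")):
    print(n,np.round(s["pose"],3).tolist())
    for q in("hook","rest","riser","tray","bracket","frame","canister","screwdriver","lantern","glass"):
        for d in spotter.boxes_of(s,q)[:3]:
            c=np.array(d["centre"]);print(n,q,np.round(c,3),round(d["confidence"],2),w2px(s,c))
cv2.imwrite("pics/a.png",cv2.resize(a["image"],(800,600)));cv2.imwrite("pics/b.png",cv2.resize(b["image"],(800,600)))
np.save("a.npy",a,allow_pickle=True);np.save("b.npy",b,allow_pickle=True)
E
```

```text
clock 0.0
qpos [-1.2865  0.5285  1.434   0.      1.1814 -0.1785]
tool_pos [ 0.2788 -0.5585  0.2303]
tcp_rot [-3.0556e+00 -7.2000e-01  2.0000e-04]
contact_force [-0.1744 -0.3716 -0.399 ]
wrist_torque [-0.0067  0.0373  0.0086]
finger_gap 0.0851
scene [[-0.35, -0.736, 0.579, 1.338], [0.937, -0.276, 0.216, 0.269], [0.0, 0.618, 0.786, 1.188], [0.0, 0.0, 0.0, 1.0]]
scene hook [ 0.519 -0.259  0.074] 0.67 [195.5 171.3]
scene rest [0.632 0.276 0.118] 0.72 [335.  234.4]
scene rest [ 0.782 -0.286  0.012] 0.64 [156.6 236.5]
scene rest [ 0.518 -0.258  0.08 ] 0.63 [195.5 170. ]
scene riser [0.826 0.107 0.122] 0.96 [262.5 269.9]
scene bracket [ 0.406 -0.38   0.033] 0.76 [181.2 149.4]
scene frame [ 0.641 -0.476  0.061] 0.94 [126.4 181.8]
scene canister [0.631 0.278 0.117] 0.94 [335.6 234.5]
scene screwdriver [ 0.643 -0.475  0.06 ] 0.48 [126.6 182.5]
scene screwdriver [0.509 0.231 0.018] 0.41 [325.8 217.3]
scene lantern [0.744 0.027 0.26 ] 0.97 [246.  212.9]
scene glass [0.687 0.168 0.156] 0.78 [297.3 231.6]
scene glass [0.829 0.112 0.121] 0.17 [263.6 271.4]
top [[0.005, 0.998, -0.058, 0.459], [-1.0, 0.005, -0.008, -0.051], [-0.008, 0.058, 0.998, 1.46], [0.0, 0.0, 0.0, 1.0]]
top hook [ 0.52  -0.256  0.079] 0.78 [326.  198.6]
top rest [ 0.78  -0.284  0.013] 0.65 [330.9 118.4]
top rest [ 0.482 -0.244  0.01 ] 0.59 [319.  211.6]
top rest [ 0.294 -0.229  0.012] 0.57 [314.2 271.8]
top riser [0.775 0.11  0.12 ] 0.75 [203.9 111.6]
top bracket [ 0.388 -0.396  0.002] 0.73 [366.2 241.3]
top frame [ 0.64  -0.478  0.073] 0.72 [396.9 160.2]
top frame [ 0.386 -0.399  0.002] 0.27 [367.  242.2]
top canister [0.598 0.267 0.131] 0.89 [149.2 170.3]
top screwdriver [0.503 0.259 0.022] 0.74 [159.4 204.1]
top lantern [0.723 0.02  0.3  ] 0.62 [230.4 115.3]
top glass [0.705 0.175 0.138] 0.88 [180.6 133.6]
```

View pics/a.png

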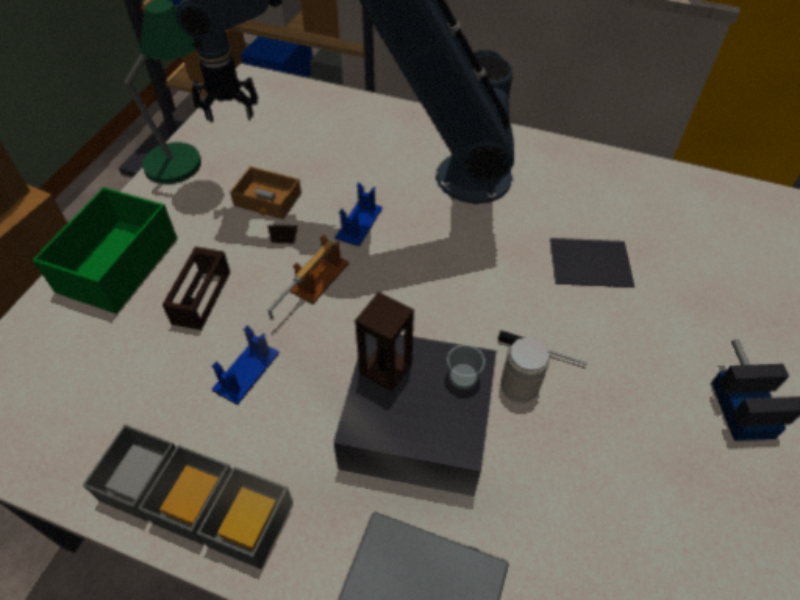

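View pics/b.png

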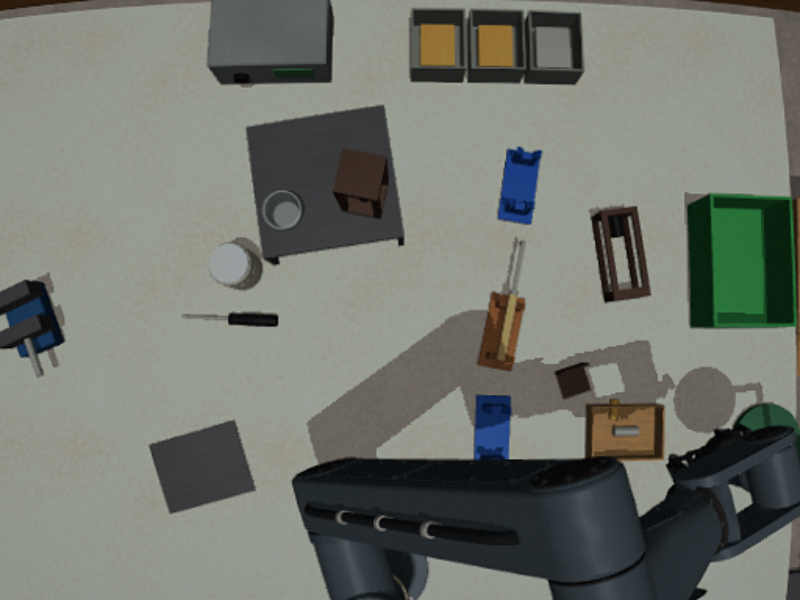

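The top view shows the brown wooden rest with the hooked rod at (502,330) of 800x600. The look-alikes at (520,185) and (492,428) are blue, so they aren't meant. The riser is at (325,182), with its open front facing down (towards the robot). The screwdriver is at (235,319) and the canister at (235,264). Next I'll measure the hook, rest and riser poses and check them in a crop.

```bash
python3 - <<'E'
from h import *
b=np.load("b.npy",allow_pickle=True).item();a=np.load("a.npy",allow_pickle=True).item()
for n,s in(("top",b),("scene",a)):
    P,ok=cloud(s);x,y,z=P[...,0],P[...,1],P[...,2]
    m=ok&(z>.112)&(z<.128)&(x>.55)&(x<1.0)&(y>-.1)&(y<.3)&~((abs(x-.6)<.06)&(y>.22))
    pts=P[m][:,:2]
    (c,sz,ang)=cv2.minAreaRect((pts*1000).astype(np.float32));print(n,"riser rect",c,sz,ang,m.sum(),P[m][:,2].mean())
    print(cv2.boxPoints((c,sz,ang)).round().tolist())
    m=ok&(z>.066)&(z<.095)&(x>.38)&(x<.72)&(y>-.33)&(y<-.2)
    p=P[m];d=np.array([.995,-.1])
    c0=p[:,:2].mean(0);u,sv,vt=np.linalg.svd(p[:,:2]-c0);ax=vt[0]*np.sign(vt[0,0]);t=(p[:,:2]-c0)@ax
    print("hook axis",c0,ax,np.arctan2(ax[1],ax[0]),"t",t.min(),t.max(),m.sum(),"near end",c0+ax*t.min(),"far",c0+ax*t.max())
    w=(p[:,:2]-c0)@np.array([-ax[1],ax[0]])
    for lo in np.arange(t.min(),t.max(),.02):
        k=(t>=lo)&(t<lo+.02)
        if k.any():print("  t",round(lo,3),"w",w[k].min().round(4),w[k].max().round(4),"z",np.percentile(p[k,2],[10,90]).round(3))
    # rest base
    m=ok&(z>.006)&(z<.016)&(x>.38)&(x<.62)&(y>-.33)&(y<-.18)
    r=cv2.minAreaRect((P[m][:,:2]*1000).astype(np.float32));print("rest base",r,m.sum())
i=b["image"][160:260,270:380];cv2.imwrite("pics/c.png",cv2.resize(i,None,fx=6,fy=6,interpolation=cv2.INTER_CUBIC))
E
```

```text
top riser rect (828.8902587890625, 119.02687072753906) (394.669921875, 285.8203125) 9.657919883728027 6121 0.12124433297683877
[[610.0, 227.0], [658.0, -55.0], [1047.0, 11.0], [999.0, 293.0]]
hook axis [ 0.51629464 -0.25465014] [ 0.98078909 -0.19507117] -0.19633001381713291 t -0.09392748062851837 0.20713996713646277 462 near end [ 0.4241716 -0.2363276] far [ 0.71945526 -0.29505718]
  t -0.094 w -0.0239 0.023 z [0.076 0.09 ]
  t -0.074 w -0.0071 0.009 z [0.077 0.084]
  t -0.054 w -0.0071 0.0093 z [0.075 0.084]
  t -0.034 w -0.0076 0.0092 z [0.077 0.085]
  t -0.014 w -0.0072 0.0093 z [0.075 0.084]
  t 0.006 w -0.0248 0.0227 z [0.074 0.089]
  t 0.026 w -0.0079 0.0086 z [0.075 0.084]
  t 0.046 w -0.0031 0.0042 z [0.069 0.077]
  t 0.066 w -0.0035 0.0037 z [0.07  0.078]
  t 0.086 w -0.0044 0.0041 z [0.072 0.078]
  t 0.106 w -0.0047 0.0036 z [0.072 0.077]
  t 0.126 w -0.0046 0.0035 z [0.072 0.079]
  t 0.186 w 0.0056 0.0056 z [0.07 0.07]
  t 0.206 w -0.006 0.0023 z [0.07 0.09]
rest base ((500.63421630859375, -253.78866577148438), (233.82972717285156, 146.3288116455078), 0.03387846797704697) 
[... 415 characters left out ...]
 -0.0241 0.0231 z [0.071 0.088]
  t -0.075 w -0.0083 0.0087 z [0.07  0.084]
  t -0.055 w -0.0097 0.0095 z [0.07  0.083]
  t -0.035 w -0.0101 0.0087 z [0.07  0.082]
  t -0.015 w -0.007 0.0079 z [0.073 0.083]
  t 0.005 w -0.0256 0.0224 z [0.072 0.088]
  t 0.025 w -0.0181 0.0206 z [0.069 0.085]
  t 0.045 w -0.0103 0.0054 z [0.073 0.079]
  t 0.065 w -0.0083 0.0029 z [0.07  0.077]
  t 0.085 w -0.0047 0.0024 z [0.07  0.078]
  t 0.105 w -0.0043 0.0019 z [0.073 0.076]
  t 0.125 w -0.0051 0.0031 z [0.071 0.077]
  t 0.145 w 0.0 0.0068 z [0.068 0.07 ]
  t 0.205 w -0.003 0.0076 z [0.073 0.09 ]
rest base ((502.0438537597656, -258.52716064453125), (138.76097106933594, 235.810546875), 86.6143569946289) 401
```

View pics/c.png

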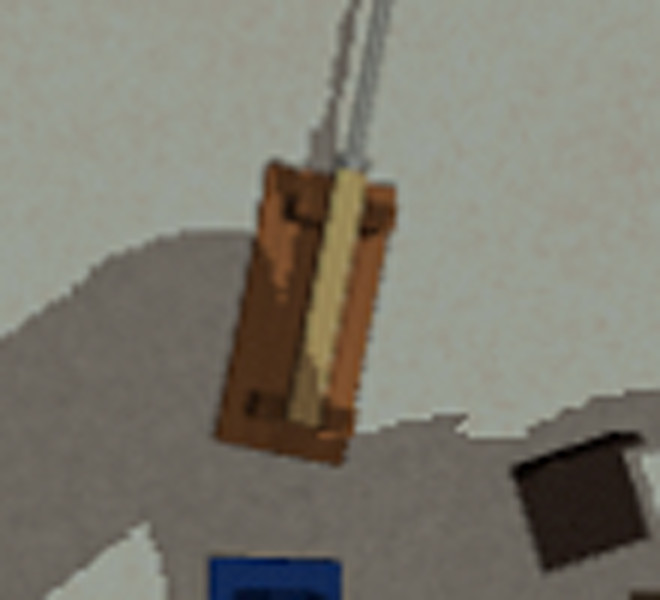

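```bash
cat >> h.py <<'E'
def rel(p,yaw,flip=None):
    """print row (fractions) from present pose to tool-down pose; tool x along yaw (or yaw+pi)"""
    s=bot.read_state();R0=R.from_rotvec(s["tcp_rot"]);best=None
    for f in ((0,1) if flip is None else (flip,)):
        a=yaw+np.pi*f
        Rt=R.from_matrix(np.array([[np.cos(a),np.sin(a),0],[np.sin(a),-np.cos(a),0],[0,0,-1]]).T)
        rv=(R0.inv()*Rt).as_rotvec()
        if best is None or np.linalg.norm(rv)<np.linalg.norm(best[0]):best=(rv,f)
    d=R0.inv().apply(np.asarray(p)-s["tool_pos"])
    print("row",np.round(d/.75,5).tolist(),np.round(best[0]/np.pi,5).tolist(),"flip",best[1],"mm",(d*1e3).round(1),"deg",np.degrees(best[0]).round(2))
E
python3 - <<'E'
from h import *
rel([.488,-.249,.22],-.197)
E
```

```text
row [0.43396, -0.24575, 0.01507] [0.0, 0.0, 0.21001] flip 0 mm [ 325.5 -184.3   11.3] deg [ 0.   0.  37.8]
```

```bash
python3 -m inch '[[[0.434,-0.2457,0.015,0,0,0.21],[0.434,-0.2457,0.015,0,0,0.21],[0.434,-0.2457,0.015,0,0,0.21],[0.434,-0.2457,0.015,0,0,0.21],[0.434,-0.2457,0.015,0,0,0.21],[0.434,-0.2457,0.015,0,0,0.21],[0.434,-0.2457,0.015,0,0,0.21],[0.434,-0.2457,0.015,0,0,0.21]]]' 100
python3 - <<'E'
from h import *
s=st()
w=imaging.snapshot("wrist");b=imaging.snapshot("top")
np.save("w.npy",w,allow_pickle=True);np.save("b2.npy",b,allow_pickle=True)
print(np.round(w["pose"],3).tolist())
P,ok=cloud(w);x,y,z=P[...,0],P[...,1],P[...,2]
yaw=-.197;ax=np.array([np.cos(yaw),np.sin(yaw)]);n=np.array([-ax[1],ax[0]])
c0=np.array([.488,-.249]);t=(P[...,:2]-c0)@ax;q=(P[...,:2]-c0)@n
for nm,lo,hi,tl,th,ql in(("handle/rod",.07,.0855,-.1,.2,.012),("posts",.084,.1,-.08,.08,.03),("base",.004,.016,-.1,.1,.05)):
    m=ok&(z>lo)&(z<hi)&(t>tl)&(t<th)&(abs(q)<ql)
    if m.sum():
        print(nm,m.sum(),"t",t[m].min(),t[m].max(),"q",q[m].min(),q[m].max(),np.median(z[m]),"fit",np.polyfit(t[m],q[m],1))
        if nm!="base":print(np.histogram(t[m],bins=np.arange(-.1,.2,.01)))
P,ok=cloud(b);x,y,z=P[...,0],P[...,1],P[...,2]
m=ok&(z>.115)&(z<.127)&(x>.58)&(x<.95)&(y>-.1)&(y<.26)&~((abs(x-.6)<.06)&(y>.21))
r=cv2.minAreaRect((P[m][:,:2]*1000).astype(np.float32));print(r,cv2.boxPoints(r).round().tolist())
cv2.imwrite("pics/d.png",w["image"])
E
```

```text
clock: 1.9
tool_pos: [0.4894, -0.2457, 0.2201]
tcp_rot: [-3.126, 0.305, -0.0]
contact_force: [-0.6, -0.1, -0.1]
finger_gap: 0.0852
clock 1.9
qpos [-6.6990e-01  4.3770e-01  1.6401e+00  1.0000e-03  1.0641e+00  1.0948e+00]
tool_pos [ 0.4894 -0.2457  0.2201]
tcp_rot [-3.1259e+00  3.0480e-01 -4.0000e-04]
contact_force [-0.5907 -0.0835 -0.1287]
wrist_torque [-0.0233 -0.0254  0.0513]
finger_gap 0.0852
[[-0.194, 0.928, 0.317, 0.57], [-0.981, -0.184, -0.063, -0.261], [0.0, -0.323, 0.946, 0.361], [0.0, 0.0, 0.0, 1.0]]
handle/rod 3745 t -0.06529829199336848 0.13871912919808865 q -0.011987917681258961 0.011674961436130544 0.07811430304779698 fit [-0.0062192  -0.00100469]
(array([  0,   0,   0,  67, 210, 174, 182, 183, 192, 183, 204, 202, 203,
       223, 274, 263, 240, 174, 116, 121, 132, 138, 139, 125,   0,   0,
         0,   0,   0,   0]), array([-1.00000000e-01, -9.00000000e-02, -8.00000000e-02, -7.00000000e-02,
       -6.00000000e-02, -5.00000000e-02, -4.00000000e-02, -3.00000000e-02,
       -2.00000000e-02, -1.00000000e-02, -5.55111512e-17,  1.00000000e-02,
        2.00000000e-02,  3.000000
[... 841 characters left out ...]
5111512e-17,  1.00000000e-02,
        2.00000000e-02,  3.00000000e-02,  4.00000000e-02,  5.00000000e-02,
        6.00000000e-02,  7.00000000e-02,  8.00000000e-02,  9.00000000e-02,
        1.00000000e-01,  1.10000000e-01,  1.20000000e-01,  1.30000000e-01,
        1.40000000e-01,  1.50000000e-01,  1.60000000e-01,  1.70000000e-01,
        1.80000000e-01,  1.90000000e-01,  2.00000000e-01]))
base 4761 t -0.07980219143313862 0.0687101611877157 q -0.036614461877773403 0.03368698236776421 0.008639337358891497 fit [ 0.00342369 -0.00023973]
((764.1966552734375, 101.5889663696289), (262.514892578125, 270.9342346191406), 9.165922164916992) [[613.0, 214.0], [656.0, -53.0], [915.0, -11.0], [872.0, 256.0]]
```

View pics/d.png

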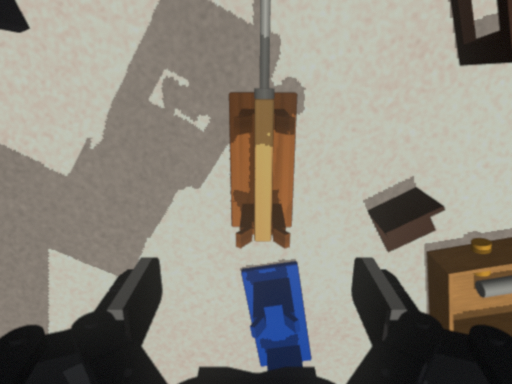

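```bash
python3 - <<'E'
from h import *
w=np.load("w.npy",allow_pickle=True).item()
P,ok=cloud(w);z=P[...,2];yaw=-.203;ax=np.array([np.cos(yaw),np.sin(yaw)]);n=np.array([-ax[1],ax[0]])
t=(P[...,:2]-[.488,-.249])@ax;q=(P[...,:2]-[.488,-.249])@n+.001
for lo in np.arange(-.075,.14,.005):
    m=ok&(z>.066)&(z<.0845)&(abs(q)<.014)&(t>=lo)&(t<lo+.005)
    if m.sum()>3:print(round(lo,3),np.percentile(q[m],[3,97]).round(4),np.median(z[m]).round(4),end="; ")
m=ok&(z>.066)&(z<.0845)&(abs(q)<.009)&(abs(t)<.04);print("end t",np.percentile(t[ok&(z>.066)&(z<.0845)&(abs(q)<.006)],.3))
rel([.4878,-.2502,.12],-.203)
rel([.4878,-.2502,.049],-.203)
E
```

```text
-0.07 [-0.0134  0.0118] 0.0749; -0.065 [-0.0135  0.0138] 0.0779; -0.06 [-0.0133  0.0131] 0.0781; -0.055 [-0.0133  0.0138] 0.0777; -0.05 [-0.0085  0.0073] 0.0784; -0.045 [-0.0083  0.0074] 0.0786; -0.04 [-0.0082  0.0074] 0.0785; -0.035 [-0.0081  0.0074] 0.0785; -0.03 [-0.008   0.0074] 0.0785; -0.025 [-0.0079  0.0075] 0.0785; -0.02 [-0.0077  0.0075] 0.0784; -0.015 [-0.0077  0.0075] 0.0785; -0.01 [-0.0075  0.0067] 0.0786; -0.005 [-0.0083  0.0067] 0.0784; 0.0 [-0.0083  0.0067] 0.0785; 0.005 [-0.0082  0.0067] 0.0786; 0.01 [-0.008   0.0068] 0.0787; 0.015 [-0.0079  0.0068] 0.0786; 0.02 [-0.0077  0.0068] 0.0785; 0.025 [-0.0076  0.0069] 0.0785; 0.03 [-0.0075  0.0069] 0.0787; 0.035 [-0.0111  0.012 ] 0.0786; 0.04 [-0.0133  0.0135] 0.0782; 0.045 [-0.0136  0.0136] 0.0782; 0.05 [-0.0131  0.0129] 0.0784; 0.055 [-0.0078  0.007 ] 0.0787; 0.06 [-0.0076  0.0071] 0.0788; 0.065 [-0.0078  0.008 ] 0.0765; 0.07 [-0.0081  0.008 ] 0.076; 0.075 [-0.0036  0.0031] 0.0719; 0.08 [-0.0035  0.0031] 0.0723; 0.085 [-0.0035  0.0032] 0.0723; 0.09 [-0.0042  0.0032] 0.0718; 0.095 [-0.004   0.0033] 0.0721; 0.1 [-0.0039  0.0033] 0.0722; 0.105 [-0.0038  0.0034] 0.0721; 0.11 [-0.0037  0.0034] 0.072; 0.115 [-0.0036  0.0035] 0.072; 0.12 [-0.0035  0.0035] 0.0722; 0.125 [-0.0034  0.0036] 0.072; 0.13 [-0.0033  0.0037] 0.0723; 0.135 [-0.004   0.0037] 0.0716; end t -0.1655717558404918
row [-0.00114, 0.00685, 0.13342] [-0.00035, -3e-05, 0.00362] flip 0 mm [ -0.9   5.1 100.1] deg [-0.06 -0.01  0.65]
row [-0.00115, 0.00696, 0.22809] [-0.00035, -3e-05, 0.00362] flip 0 mm [ -0.9   5.2 171.1] deg [-0.06 -0.01  0.65]
```

```bash
python3 -m inch '[[[-0.0011,0.0069,0.06,0,0,0.0036],[-0.0011,0.0069,0.12,0,0,0.0036],[-0.0011,0.0069,0.16,0,0,0.0036],[-0.0011,0.0069,0.2,0,0,0.0036],[-0.0011,0.0069,0.22,0,0,0.0036],[-0.0011,0.0069,0.228,0,0,0.0036],[-0.0011,0.0069,0.228,0,0,0.0036],[-0.0011,0.0069,0.228,0,0,0.0036]]]' 100 60
python3 -m inch '[[[0,0,0,0,0,0],[0,0,0,0,0,0],[0,0,0,0,0,0],[0,0,0,0,0,0],[0,0,0,0,0,0],[0,0,0,0,0,0],[0,0,0,0,0,0],[0,0,0,0,0,0]]]' 0 60
python3 - <<'E'
from h import *
st()
E
```

```text
clock: 2.8
tool_pos: [0.4883, -0.251, 0.0498]
tcp_rot: [-3.125, 0.319, -0.002]
contact_force: [-0.1, 0.1, 1.0]
finger_gap: 0.0858
clock: 3.6
tool_pos: [0.4884, -0.2511, 0.0502]
tcp_rot: [3.125, -0.319, 0.003]
contact_force: [-0.4, 0.5, 5.0]
finger_gap: 0.0152
clock 3.6
qpos [-6.7890e-01  7.0180e-01  1.7596e+00  1.5000e-03  6.7840e-01  1.0939e+00]
tool_pos [ 0.4884 -0.2511  0.0502]
tcp_rot [ 3.1252 -0.3187  0.0032]
contact_force [-0.4263  0.5155  5.0044]
wrist_torque [0.075  0.0746 0.013 ]
finger_gap 0.0152
```

```bash
python3 -m inch '[[[0,0,-0.02,0,0,0],[0,0,-0.04,0,0,0],[0,0,-0.07,0,0,0],[0,0,-0.1,0,0,0],[0,0,-0.14,0,0,0],[0,0,-0.16,0,0,0],[0,0,-0.16,0,0,0],[0,0,-0.16,0,0,0]]]' 
python3 - <<'E'
from h import *
st()
o=np.array([.634,.080]);a=.157;ex=np.array([np.cos(a),np.sin(a)]);ey=np.array([-ex[1],ex[0]])
f=lambda x,y,z:np.r_[o+ex*(x-.170+.0008)+ey*y,z+.030-.020]  # tip riser coords -> TCP
print(f(-.06,-.08,.03))
rel(f(-.06,-.08,.12),.157)
rel(f(-.06,-.08,.045),.157)
w=imaging.snapshot("scene");b=imaging.snapshot("top");np.save("t1.npy",b,allow_pickle=True)
P,ok=cloud(b);m=ok&(P[...,2]>.185)&(P[...,2]<.26)&(P[...,0]>.56)&(P[...,0]<.7)&(P[...,1]>-.35)&(P[...,1]<-.2)
p=P[m];print(m.sum(),np.polyfit(p[:,0],p[:,1],1) if m.sum()>9 else 0,p[:,0].max(),p[p[:,0].argmax()],np.median(p[:,2]))
E
```

```text
clock: 4.4
tool_pos: [0.4876, -0.2506, 0.1694]
tcp_rot: [-3.125, 0.319, -0.001]
contact_force: [0.4, -0.5, -2.1]
finger_gap: 0.0152
clock 4.4
qpos [-6.7910e-01  5.0790e-01  1.6883e+00  1.2000e-03  9.4510e-01  1.0943e+00]
tool_pos [ 0.4876 -0.2506  0.1694]
tcp_rot [-3.1247e+00  3.1870e-01 -1.2000e-03]
contact_force [ 0.3975 -0.5161 -2.0777]
wrist_torque [-0.0287  0.1086  0.0258]
finger_gap 0.0152
[ 0.42012744 -0.03485282  0.04      ]
row [-0.14623, -0.26351, 0.05268] [-0.00019, -0.00026, -0.11468] flip 0 mm [-109.7 -197.6   39.5] deg [ -0.03  -0.05 -20.64]
row [-0.1463, -0.26343, 0.15268] [-0.00019, -0.00026, -0.11468] flip 0 mm [-109.7 -197.6  114.5] deg [ -0.03  -0.05 -20.64]
95 [-0.21959528 -0.13951862] 0.6570052165400823 [ 0.65700522 -0.28232463  0.19013947] 0.19231270538048606
```

```bash
python3 -m inch '[[[-0.06,-0.1,0.05,0,0,-0.05],[-0.1462,-0.2635,0.0527,0,0,-0.1147],[-0.1462,-0.2635,0.0527,0,0,-0.1147],[-0.1462,-0.2635,0.0527,0,0,-0.1147],[-0.1462,-0.2635,0.0527,0,0,-0.1147],[-0.1462,-0.2635,0.0527,0,0,-0.1147],[-0.1462,-0.2635,0.1,0,0,-0.1147],[-0.1462,-0.2635,0.14,0,0,-0.1147]]]' 
python3 - <<'E'
from h import *
st()
cat="""
o=np.array([.634,.080]);a_=.157;ex=np.array([np.cos(a_),np.sin(a_)]);ey=np.array([-ex[1],ex[0]])
def f(x,y,z):return np.r_[o+ex*(x-.170+.0008)+ey*y,z+.030-.020]
def inv():
    s=bot.read_state();d=s["tool_pos"][:2]-o;print("tip riser x,y,z mm",np.round([d@ex*1e3+169.2,d@ey*1e3,(s["tool_pos"][2]-.01)*1e3],1))
"""
open("h.py","a").write(cat)
exec(cat)
inv()
rel(f(-.06,-.08,.03),.157)
rel(f(.066,-.08,.03),.157)
b=imaging.snapshot("top");cv2.imwrite("pics/e.png",cv2.resize(b["image"][60:330,130:430],None,fx=2.2,fy=2.2,interpolation=cv2.INTER_CUBIC))
E
```

```text
clock: 5.3
tool_pos: [0.421, -0.035, 0.0632]
tcp_rot: [-3.131, -0.248, -0.004]
contact_force: [0.1, -0.5, -2.6]
finger_gap: 0.0152
clock 5.3
qpos [-0.3497  0.5965  2.0727  0.0029  0.4705  1.0607]
tool_pos [ 0.421  -0.035   0.0632]
tcp_rot [-3.1314 -0.2476 -0.0036]
contact_force [ 0.0827 -0.5378 -2.6171]
wrist_torque [0.0078 0.0328 0.0147]
finger_gap 0.0152
tip riser x,y,z mm [-59.1 -80.2  53.2]
row [-0.00124, -0.00032, 0.03097] [-7e-05, -0.00074, 0.00025] flip 0 mm [-0.9 -0.2 23.2] deg [-0.01 -0.13  0.05]
row [0.16676, -0.00019, 0.03136] [-7e-05, -0.00074, 0.00025] flip 0 mm [ 1.251e+02 -1.000e-01  2.350e+01] deg [-0.01 -0.13  0.05]
```

View pics/e.png

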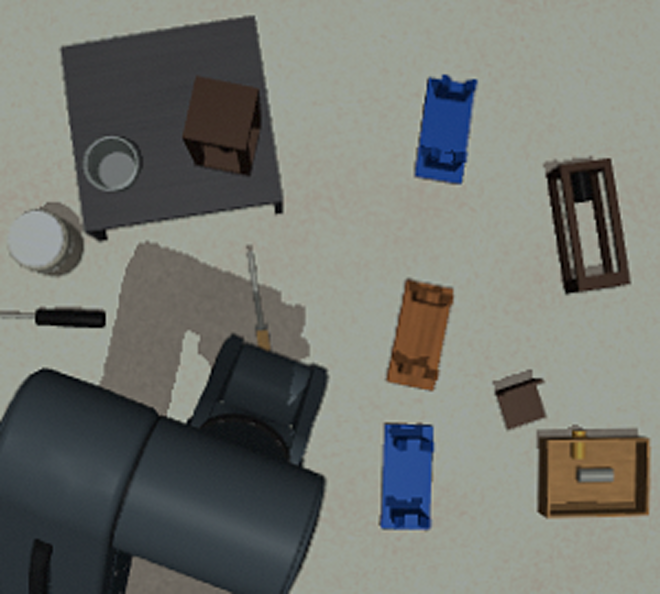

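The rod tip is at (250,247), in front of the bay mouth and just left of the riser's right side wall at (278,208). It is aligned with the riser. Now I'll go in.

```bash
python3 -m inch '[[[0,-0.0003,0.016,0,-0.0007,0],[0.01,-0.0003,0.031,0,-0.0007,0],[0.03,-0.0003,0.031,0,-0.0007,0],[0.05,-0.0003,0.031,0,-0.0007,0],[0.07,-0.0003,0.031,0,-0.0007,0],[0.09,-0.0003,0.031,0,-0.0007,0],[0.1,-0.0003,0.031,0,-0.0007,0],[0.1,-0.0003,0.031,0,-0.0007,0]]]'
python3 -c "
from h import *
inv()"
python3 -m inch '[[[0.01,0,0,0,0,0],[0.02,0,0,0,0,0],[0.03,0,0,0,0,0],[0.04,0,0,0,0,0],[0.05,0,0,0,0,0],[0.06,0,0,0,0,0],[0.066,0,0,0,0,0],[0.066,0,0,0,0,0]]]'
python3 - <<'E'
from h import *
st();inv();rel(f(.066,-.08,.03),.157);rel(f(.066,-.05,.03),.157)
E
```

```text
clock: 6.15
tool_pos: [0.4942, -0.0228, 0.0359]
tcp_rot: [-3.129, -0.246, 0.009]
contact_force: [0.4, 0.1, -2.1]
finger_gap: 0.0147
tip riser x,y,z mm [ 15.1 -79.7  25.9]
clock: 6.95
tool_pos: [0.5441, -0.0151, 0.0356]
tcp_rot: [-3.129, -0.247, 0.008]
contact_force: [-0.7, 0.2, -0.9]
finger_gap: 0.0152
clock 6.95
qpos [-0.2337  0.7258  1.7713  0.0021  0.6499  1.1779]
tool_pos [ 0.5441 -0.0151  0.0356]
tcp_rot [-3.129  -0.2469  0.0076]
contact_force [-0.6672  0.2021 -0.9386]
wrist_torque [-0.0099 -0.0163 -0.0131]
finger_gap 0.0152
tip riser x,y,z mm [ 65.5 -79.8  25.6]
row [0.00064, 0.00022, -0.00583] [-0.00103, 0.00146, 0.00015] flip 0 mm [ 0.5  0.2 -4.4] deg [-0.19  0.26  0.03]
row [0.00066, -0.03978, -0.0057] [-0.00103, 0.00146, 0.00015] flip 0 mm [  0.5 -29.8  -4.3] deg [-0.19  0.26  0.03]
```

```bash
python3 -m inch '[[[0,0,-0.003,0,0.0015,0],[0,0,-0.0058,0,0.0015,0],[0,0,-0.0058,0,0.0015,0],[0,-0.002,-0.0058,0,0.0015,0],[0,-0.004,-0.0058,0,0.0015,0],[0,-0.006,-0.0058,0,0.0015,0],[0,-0.008,-0.0058,0,0.0015,0],[0,-0.008,-0.0058,0,0.0015,0]]]' >/dev/null; python3 - <<'E'
from h import *
st();inv()
E
python3 -m inch '[[[0,-0.002,0,0,0,0],[0,-0.004,0,0,0,0],[0,-0.006,0,0,0,0],[0,-0.008,0,0,0,0],[0,-0.01,0,0,0,0],[0,-0.01,0,0,0,0],[0,-0.01,0,0,0,0],[0,-0.01,0,0,0,0]]]' >/dev/null; python3 - <<'E'
from h import *
st();inv()
E
```

```text
clock 7.75
qpos [-0.2239  0.7163  1.7766  0.0051  0.6501  1.1851]
tool_pos [ 0.543  -0.0089  0.04  ]
tcp_rot [-3.1285e+00 -2.4740e-01  6.0000e-04]
contact_force [ 0.5664 -1.2992 -2.3738]
wrist_torque [-0.0208  0.0524  0.0242]
finger_gap 0.0152
tip riser x,y,z mm [ 65.4 -73.5  30. ]
clock 8.55
qpos [-0.2108  0.7153  1.7798  0.0051  0.6478  1.1982]
tool_pos [ 0.5418 -0.0015  0.04  ]
tcp_rot [-3.1285e+00 -2.4730e-01  6.0000e-04]
contact_force [ 0.156   0.3307 -1.6043]
wrist_torque [-0.0123  0.1096 -0.0264]
finger_gap 0.0154
tip riser x,y,z mm [ 65.4 -66.1  30. ]
```

```bash
cat > chk.py <<'E'
from h import *
import sys
s=bot.read_state();F=s["contact_force"];T=s["wrist_torque"]
print(round(s["clock"],2),"F",np.round(F,2),"T",np.round(T,3),"along riser x,y:",round(F[:2]@ex,2),round(F[:2]@ey,2),end=" ");inv()
sys.exit(int(abs(F[:2]@ey)>2 or abs(F[:2]@ex)>2 or abs(T[2])>.25))
E
m(){ :; }
python3 -m inch '[[[0,-0.002,0,0,0,0],[0,-0.004,0,0,0,0],[0,-0.006,0,0,0,0],[0,-0.008,0,0,0,0],[0,-0.01,0,0,0,0],[0,-0.01,0,0,0,0],[0,-0.01,0,0,0,0],[0,-0.01,0,0,0,0]]]' >/dev/null; python3 chk.py &&
python3 -m inch '[[[0,-0.002,0,0,0,0],[0,-0.004,0,0,0,0],[0,-0.006,0,0,0,0],[0,-0.008,0,0,0,0],[0,-0.01,0,0,0,0],[0,-0.01,0,0,0,0],[0,-0.01,0,0,0,0],[0,-0.01,0,0,0,0]]]' >/dev/null && python3 chk.py &&
python3 -m inch '[[[0,-0.002,0,0,0,0],[0,-0.004,0,0,0,0],[0,-0.006,0,0,0,0],[0,-0.008,0,0,0,0],[0,-0.01,0,0,0,0],[0,-0.01,0,0,0,0],[0,-0.01,0,0,0,0],[0,-0.01,0,0,0,0]]]' >/dev/null && python3 chk.py &&
python3 -m inch '[[[0,-0.002,0,0,0,0],[0,-0.004,0,0,0,0],[0,-0.006,0,0,0,0],[0,-0.008,0,0,0,0],[0,-0.01,0,0,0,0],[0,-0.01,0,0,0,0],[0,-0.01,0,0,0,0],[0,-0.01,0,0,0,0]]]' >/dev/null && python3 chk.py &&
python3 -m inch '[[[0,-0.002,0,0,0,0],[0,-0.004,0,0,0,0],[0,-0.006,0,0,0,0],[0,-0.008,0,0,0,0],[0,-0.01,0,0,0,0],[0,-0.01,0,0,0,0],[0,-0.01,0,0,0,0],[0,-0.01,0,0,0,0]]]' >/dev/null && python3 chk.py
```

```text
9.35 F [ 0.7  -0.47 -1.81] T [-0.     0.04   0.041] along riser x,y: 0.62 -0.58 tip riser x,y,z mm [ 65.5 -58.6  30. ]
10.15 F [-0.31  0.35 -1.87] T [-0.019  0.061 -0.041] along riser x,y: -0.25 0.4 tip riser x,y,z mm [ 65.5 -51.1  30. ]
10.95 F [ 0.37  0.24 -1.47] T [ 0.069  0.055 -0.014] along riser x,y: 0.4 0.18 tip riser x,y,z mm [ 65.5 -43.7  30.1]
11.75 F [ 0.21  0.77 -2.05] T [0.065 0.04  0.028] along riser x,y: 0.33 0.73 tip riser x,y,z mm [ 65.6 -36.2  30.1]
12.55 F [-0.61  0.52 -1.44] T [-0.044  0.041  0.012] along riser x,y: -0.52 0.61 tip riser x,y,z mm [ 65.6 -28.7  30.1]
```

```bash

python3 -m inch '[[[0,-0.002,0,0,0,0],[0,-0.004,0,0,0,0],[0,-0.006,0,0,0,0],[0,-0.008,0,0,0,0],[0,-0.01,0,0,0,0],[0,-0.01,0,0,0,0],[0,-0.01,0,0,0,0],[0,-0.01,0,0,0,0]]]' >/dev/null; python3 chk.py &&
python3 -m inch '[[[0,-0.002,0,0,0,0],[0,-0.004,0,0,0,0],[0,-0.006,0,0,0,0],[0,-0.008,0,0,0,0],[0,-0.01,0,0,0,0],[0,-0.01,0,0,0,0],[0,-0.01,0,0,0,0],[0,-0.01,0,0,0,0]]]' >/dev/null && python3 chk.py &&
python3 -m inch '[[[0,-0.002,0,0,0,0],[0,-0.004,0,0,0,0],[0,-0.006,0,0,0,0],[0,-0.008,0,0,0,0],[0,-0.01,0,0,0,0],[0,-0.01,0,0,0,0],[0,-0.01,0,0,0,0],[0,-0.01,0,0,0,0]]]' >/dev/null && python3 chk.py &&
python3 -m inch '[[[0,-0.002,0,0,0,0],[0,-0.004,0,0,0,0],[0,-0.006,0,0,0,0],[0,-0.008,0,0,0,0],[0,-0.01,0,0,0,0],[0,-0.01,0,0,0,0],[0,-0.01,0,0,0,0],[0,-0.01,0,0,0,0]]]' >/dev/null && python3 chk.py &&
python3 -m inch '[[[0,-0.002,0,0,0,0],[0,-0.004,0,0,0,0],[0,-0.006,0,0,0,0],[0,-0.008,0,0,0,0],[0,-0.01,0,0,0,0],[0,-0.01,0,0,0,0],[0,-0.01,0,0,0,0],[0,-0.01,0,0,0,0]]]' >/dev/null && python3 chk.py
```

```text
13.35 F [ 1.45 -5.1  -2.69] T [-0.867 -0.112 -0.831] along riser x,y: 0.63 -5.27 tip riser x,y,z mm [ 66.3 -22.   30.3]
```

```bash

python3 -m inch '[[[0,0.002,0,0,0,0],[0,0.003,0,0,0,0],[0,0.003,0,0,0,0],[0,0.003,0,0,0,0],[0,0.003,0,0,0,0],[0,0.003,0,0,0,0],[0,0.003,0,0,0,0],[0,0.003,0,0,0,0]]]' >/dev/null; python3 chk.py ||
(python3 -m inch '[[[0,0.002,0,0,0,0],[0,0.003,0,0,0,0],[0,0.003,0,0,0,0],[0,0.003,0,0,0,0],[0,0.003,0,0,0,0],[0,0.003,0,0,0,0],[0,0.003,0,0,0,0],[0,0.003,0,0,0,0]]]' >/dev/null; python3 chk.py)
```

```text
14.15 F [ 1.18 -1.07 -2.66] T [-0.262 -0.038 -0.234] along riser x,y: 1.0 -1.24 tip riser x,y,z mm [ 66.3 -24.2  30.3]
```

```bash

python3 -m inch '[[[0,0.005,0,0,0,0],[0,0.005,-0.01,0,0,0],[0,0.005,-0.03,0,0,0],[0,0,-0.03,0,0,0],[0,-0.015,-0.03,0,0,0],[0,-0.0312,-0.03,0,0,0],[0,-0.0312,-0.03,0,0,0],[0,-0.0312,-0.03,0,0,0]]]' >/dev/null; python3 chk.py; python3 -c "
from h import *
st();rel(f(.066,-.0008,.03),.157)"
```

```text
14.95 F [ 0.46  0.   -1.98] T [-0.023  0.124 -0.051] along riser x,y: 0.46 -0.07 tip riser x,y,z mm [65.9  0.1 52.4]
clock 14.95
qpos [-0.0907  0.6702  1.7885  0.0044  0.6827  1.3191]
tool_pos [0.5319 0.0639 0.0624]
tcp_rot [-3.1292e+00 -2.4720e-01 -1.0000e-03]
contact_force [ 4.6240e-01  2.0000e-04 -1.9754e+00]
wrist_torque [-0.0233  0.124  -0.051 ]
finger_gap 0.0153
row [0.00015, 0.00125, 0.02991] [-0.00084, -0.00026, 0.0002] flip 0 mm [ 0.1  0.9 22.4] deg [-0.15 -0.05  0.04]
```

Now I'll descend slowly. If the tip landed on the bar, Fz would rise before z reaches 30.

```bash

python3 -m inch '[[[0,0.0012,0.003,0,0,0],[0,0.0012,0.006,0,0,0],[0,0.0012,0.009,0,0,0],[0,0.0012,0.01,0,0,0],[0,0.0012,0.011,0,0,0],[0,0.0012,0.012,0,0,0],[0,0.0012,0.012,0,0,0],[0,0.0012,0.012,0,0,0]]]' >/dev/null; python3 chk.py && 
python3 -m inch '[[[0,0,0.001,0,0,0],[0,0,0.002,0,0,0],[0,0,0.003,0,0,0],[0,0,0.004,0,0,0],[0,0,0.005,0,0,0],[0,0,0.006,0,0,0],[0,0,0.006,0,0,0],[0,0,0.006,0,0,0]]]' >/dev/null; python3 chk.py
```

```text
15.75 F [ 0.58  0.94 -1.68] T [ 0.01   0.057 -0.018] along riser x,y: 0.72 0.84 tip riser x,y,z mm [65.9 -0.8 43.5]
16.55 F [-3.96 -0.27  3.26] T [ 0.003 -0.085 -0.006] along riser x,y: -3.95 0.35 tip riser x,y,z mm [65.6 -0.7 39. ]
```

```bash

python3 -m inch '[[[0,0,-0.004,0,0,0],[0,0,-0.008,0,0,0],[-0.005,0,-0.008,0,0,0],[-0.01,0.001,-0.008,0,0,0],[-0.0107,0.001,-0.006,0,0,0],[-0.0107,0.001,-0.003,0,0,0],[-0.0107,0.001,0,0,0,0],[-0.0107,0.001,0,0,0,0]]]' >/dev/null; python3 chk.py && 
python3 -m inch '[[[0,0,0.001,0,0,0],[0,0,0.002,0,0,0],[0,0,0.003,0,0,0],[0,0,0.004,0,0,0],[0,0,0.005,0,0,0],[0,0,0.006,0,0,0],[0,0,0.006,0,0,0],[0,0,0.006,0,0,0]]]' >/dev/null; python3 chk.py
```

```text
17.35 F [ 0.28  0.13 -3.03] T [-0.009  0.021 -0.012] along riser x,y: 0.3 0.09 tip riser x,y,z mm [57.4 -1.5 38.6]
18.15 F [-0.45  0.07 -2.77] T [0.012 0.013 0.03 ] along riser x,y: -0.43 0.14 tip riser x,y,z mm [57.4 -1.5 34.1]
```

```bash

python3 -m inch '[[[0,0,0.002,0,0,0],[0,0,0.004,0,0,0],[0,0,0.006,0,0,0],[0,0,0.007,0,0,0],[0,0,0.007,0,0,0],[0,0,0.007,0,0,0],[0,0,0.007,0,0,0],[0,0,0.007,0,0,0]]]' >/dev/null; python3 chk.py && 
python3 -m inch '[[[-0.002,0,0,0,0,0],[-0.004,0,0,0,0,0],[-0.006,0,0,0,0,0],[-0.008,0,0,0,0,0],[-0.01,0,0,0,0,0],[-0.012,0,0,0,0,0],[-0.014,0,0,0,0,0],[-0.016,0,0,0,0,0]]]' >/dev/null; python3 chk.py
```

```text
18.95 F [-0.58 -0.29 -1.61] T [-0.023  0.059  0.037] along riser x,y: -0.62 -0.19 tip riser x,y,z mm [57.4 -1.4 28.8]
19.75 F [ 0.04  0.96 -3.  ] T [ 0.007 -0.218 -0.015] along riser x,y: 0.19 0.94 tip riser x,y,z mm [45.8 -1.6 28.9]
```

```bash

python3 -m inch '[[[-0.002,0,0,0,0,0],[-0.004,0,0,0,0,0],[-0.006,0,0,0,0,0],[-0.008,0,0,0,0,0],[-0.01,0,0,0,0,0],[-0.012,0,0,0,0,0],[-0.014,0,0,0,0,0],[-0.016,0,0,0,0,0]]]' >/dev/null; python3 chk.py
```

```text
20.55 F [ 5.18 -0.42 -0.65] T [-0.098 -0.676 -0.193] along riser x,y: 5.05 -1.22 tip riser x,y,z mm [34.  -1.7 29. ]
```

```bash
sed -i 's/^sys.exit.*/th=float(sys.argv[1]) if len(sys.argv)>1 else 2\nsys.exit(int(abs(F[:2]@ey)>min(th,4) or abs(F[:2]@ex)>th or (th==2 and abs(T[2])>.25)))/' chk.py
python3 -m inch '[[[-0.003,0,0,0,0,0],[-0.006,0,0,0,0,0],[-0.009,0,0,0,0,0],[-0.012,0,0,0,0,0],[-0.015,0,0,0,0,0],[-0.018,0,0,0,0,0],[-0.021,0,0,0,0,0],[-0.024,0,0,0,0,0]]]' >/dev/null; python3 chk.py 9 &&
python3 -m inch '[[[-0.004,0,0,0,0,0],[-0.008,0,0,0,0,0],[-0.012,0,0,0,0,0],[-0.016,0,0,0,0,0],[-0.02,0,0,0,0,0],[-0.024,0,0,0,0,0],[-0.028,0,0,0,0,0],[-0.032,0,0,0,0,0]]]' >/dev/null && python3 chk.py 9 &&
python3 -m inch '[[[-0.004,0,0,0,0,0],[-0.008,0,0,0,0,0],[-0.012,0,0,0,0,0],[-0.016,0,0,0,0,0],[-0.02,0,0,0,0,0],[-0.024,0,0,0,0,0],[-0.028,0,0,0,0,0],[-0.032,0,0,0,0,0]]]' >/dev/null && python3 chk.py 9
```

```text
21.35 F [ 4.19 -0.33 -2.66] T [-0.089 -0.695 -0.191] along riser x,y: 4.08 -0.98 tip riser x,y,z mm [15.8 -1.7 29. ]
22.15 F [ 4.24  1.08 -2.23] T [-0.061 -0.709 -0.158] along riser x,y: 4.35 0.4 tip riser x,y,z mm [-8.4 -1.7 29. ]
22.95 F [ 4.16  1.03 -2.91] T [-0.04  -0.723 -0.211] along riser x,y: 4.27 0.37 tip riser x,y,z mm [-32.6  -1.8  28.9]
```

```bash

python3 -m inch '[[[-0.003,0,0,0,0,0],[-0.006,0,0,0,0,0],[-0.009,0,0,0,0,0],[-0.012,0,0,0,0,0],[-0.015,0,0,0,0,0],[-0.017,0,0,0,0,0],[-0.018,0,0,0,0,0],[-0.019,0,0,0,0,0]]]' >/dev/null; python3 chk.py 7 &&
python3 -m inch '[[[-0.001,0,0,0,0,0],[-0.002,0,0,0,0,0],[-0.003,0,0,0,0,0],[-0.004,0,0,0,0,0],[-0.005,0,0,0,0,0],[-0.005,0,0,0,0,0],[-0.005,0,0,0,0,0],[-0.005,0,0,0,0,0]]]' >/dev/null && python3 chk.py 7 &&
python3 -m inch '[[[-0.001,0,0,0,0,0],[-0.002,0,0,0,0,0],[-0.003,0,0,0,0,0],[-0.004,0,0,0,0,0],[-0.005,0,0,0,0,0],[-0.005,0,0,0,0,0],[-0.005,0,0,0,0,0],[-0.005,0,0,0,0,0]]]' >/dev/null && python3 chk.py 7
```

```text
23.75 F [ 4.24  0.18 -2.34] T [-0.014 -0.672 -0.186] along riser x,y: 4.22 -0.49 tip riser x,y,z mm [-46.9  -1.7  28.9]
24.55 F [ 3.25 -0.89 -2.62] T [-0.074 -0.596 -0.208] along riser x,y: 3.07 -1.39 tip riser x,y,z mm [-50.9  -1.7  28.9]
25.35 F [ 8.14  0.68 -4.58] T [ 0.104 -1.114 -0.025] along riser x,y: 8.15 -0.61 tip riser x,y,z mm [-51.3  -2.6  29. ]
```

```bash

python3 -m inch '[[[0.004,0,0,0,0,0],[0.009,0,0,0,0,0],[0.011,0,0,0,0,0],[0.011,0,0,0,0,0],[0.011,0,0,0,0,0],[0.011,0,0,0,0,0],[0.011,0,0,0,0,0],[0.011,0,0,0,0,0]]]' >/dev/null; python3 chk.py
python3 -m inch '[[[0,0,-0.003,0,0,0],[0,0,-0.008,0,0,0],[0,0,-0.014,0,0,0],[0,0,-0.025,0,0,0],[0,0,-0.05,0,0,0],[0,0,-0.09,0,0,0],[0,0,-0.14,0,0,0],[0,0,-0.18,0,0,0]]]' >/dev/null; python3 chk.py
python3 - <<'E'
from h import *
s=st();p=s["tool_pos"]
b=imaging.snapshot("top");np.save("t2.npy",b,allow_pickle=True)
cv2.imwrite("pics/g.png",cv2.resize(b["image"][60:330,130:430],None,fx=2.2,fy=2.2,interpolation=cv2.INTER_CUBIC))
# rod axis in air
yaw=2*np.arctan2(s["tcp_rot"][1],s["tcp_rot"][0]);print("tool yaw",yaw)
P,ok=cloud(b);e=np.array([np.cos(a_),np.sin(a_)]);n=np.array([-e[1],e[0]])
t=(P[...,:2]-p[:2])@e;q=(P[...,:2]-p[:2])@n
m=ok&(abs(P[...,2]-p[2]-.02)<.02)&(t>.09)&(t<.2)&(abs(q)<.04)
print(m.sum(),np.polyfit(t[m],q[m],1),t[m].max(),np.median(P[m][:,2])-p[2],np.polyfit(t[m],P[m][:,2]-p[2],1))
for x,y in((-.044,0),(-.010,0)):print(w2px(b,np.r_[o+ex*x+ey*y,.04]))
rel([.4883,-.2511,float(p[2])],-.2036)
E
```

```text
26.15 F [-0.83  0.54 -0.8 ] T [ 0.     0.034 -0.001] along riser x,y: -0.73 0.67 tip riser x,y,z mm [-43.3  -2.6  29.1]
26.95 F [ 0.33 -0.31 -2.57] T [-0.042  0.009  0.046] along riser x,y: 0.28 -0.35 tip riser x,y,z mm [-44.6  -2.6 166.3]
clock 26.95
qpos [-0.1623  0.3534  1.9791  0.004   0.8012  1.248 ]
tool_pos [0.4233 0.044  0.1763]
tcp_rot [-3.1309 -0.2474 -0.0133]
contact_force [ 0.3332 -0.3061 -2.5677]
wrist_torque [-0.0424  0.0087  0.0462]
finger_gap 0.0151
tool yaw -6.125492641044076
91 [-0.00362785  0.00089679] 0.1741220017456703 0.02630808647360308 [0.00816214 0.02523901]
[217.9 176. ]
[216.3 165.2]
row [0.02012, 0.40137, 0.00613] [-0.0002, -0.00535, 0.11515] flip 0 mm [ 15.1 301.    4.6] deg [-0.04 -0.96 20.73]
```

View pics/g.png

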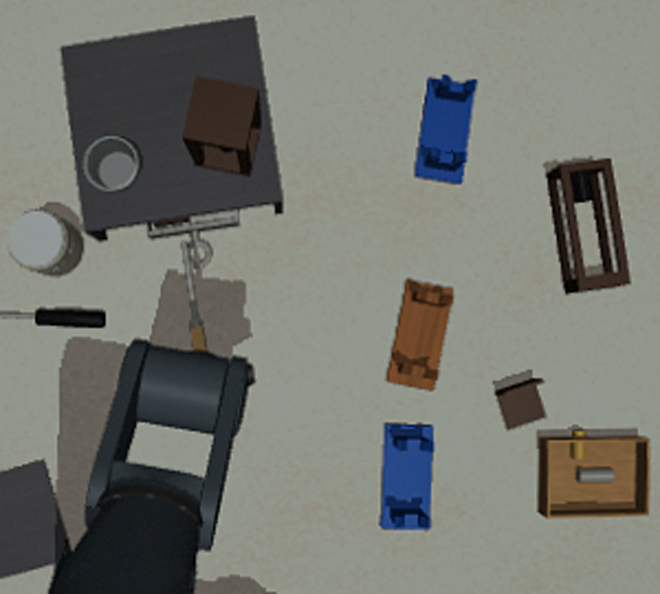

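```bash

python3 -m inch '[[[0.005,0.066,0.006,0,-0.0053,0.02],[0.01,0.13,0.006,0,-0.0053,0.05],[0.015,0.19,0.006,0,-0.0053,0.08],[0.02,0.25,0.006,0,-0.0053,0.1],[0.02,0.31,0.006,0,-0.0053,0.115],[0.0201,0.37,0.006,0,-0.0053,0.115],[0.0201,0.4014,0.006,0,-0.0053,0.1151],[0.0201,0.4014,0.006,0,-0.0053,0.1151]]]' >/dev/null
python3 - <<'E'
from h import *
st();rel([.4884,-.2511,.105],-.2036);rel([.4884,-.2511,.0505],-.2036)
w=imaging.snapshot("wrist");cv2.imwrite("pics/i.png",w["image"])
E
```

```text
clock 27.8
qpos [-6.8360e-01  5.0070e-01  1.6756e+00 -1.0000e-04  9.6210e-01  1.0947e+00]
tool_pos [ 0.489  -0.2552  0.1765]
tcp_rot [ 3.1229 -0.325   0.0041]
contact_force [ 0.2981 -0.2137 -1.9287]
wrist_torque [ 0.0548  0.0506 -0.0167]
finger_gap 0.0153
row [-0.00219, -0.00534, 0.09538] [0.00049, -0.00088, -0.0012] flip 0 mm [-1.6 -4.  71.5] deg [ 0.09 -0.16 -0.22]
row [-0.00239, -0.00545, 0.16805] [0.00049, -0.00088, -0.0012] flip 0 mm [ -1.8  -4.1 126. ] deg [ 0.09 -0.16 -0.22]
```

View pics/i.png

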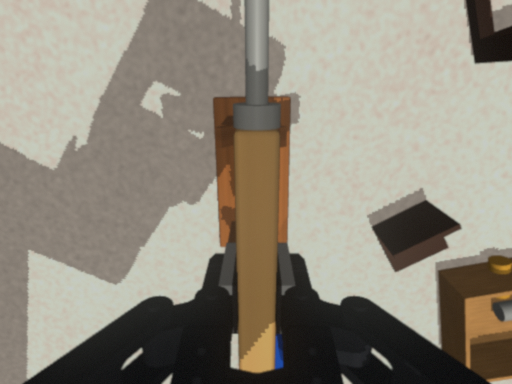

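The handle at (257,230) is straight in the gripper and over the rest. The rest's middle is about 5 px off, which matches the 4 mm still to correct. First I'll go down to TCP z 0.105 with the fix, then re-check.

```bash

python3 -m inch '[[[-0.0022,-0.0054,0,0.0005,-0.0009,-0.0012],[-0.0022,-0.0054,0.03,0.0005,-0.0009,-0.0012],[-0.0022,-0.0054,0.06,0.0005,-0.0009,-0.0012],[-0.0022,-0.0054,0.08,0.0005,-0.0009,-0.0012],[-0.0022,-0.0054,0.09,0.0005,-0.0009,-0.0012],[-0.0022,-0.0054,0.0954,0.0005,-0.0009,-0.0012],[-0.0022,-0.0054,0.0954,0.0005,-0.0009,-0.0012],[-0.0022,-0.0054,0.0954,0.0005,-0.0009,-0.0012]]]' >/dev/null
python3 - <<'E'
from h import *
st();rel([.4884,-.2511,.0505],-.2036)
E
```

```text
clock 28.65
qpos [-6.7550e-01  6.0710e-01  1.7361e+00  1.2000e-03  8.0080e-01  1.0964e+00]
tool_pos [ 0.4876 -0.2481  0.1054]
tcp_rot [-3.1236e+00  3.1640e-01  2.5000e-03]
contact_force [ 0.4022 -0.4927 -2.4945]
wrist_torque [-0.0212  0.0588 -0.0075]
finger_gap 0.015
row [0.002, 0.00385, 0.07312] [-0.00059, 0.00056, 0.00055] flip 0 mm [ 1.5  2.9 54.8] deg [-0.11  0.1   0.1 ]
```

```bash

python3 -m inch '[[[0.002,0.0038,0,-0.0006,0.0006,0.0005],[0.002,0.0038,0,-0.0006,0.0006,0.0005],[0.002,0.0038,0.01,-0.0006,0.0006,0.0005],[0.002,0.0038,0.02,-0.0006,0.0006,0.0005],[0.002,0.0038,0.03,-0.0006,0.0006,0.0005],[0.002,0.0038,0.04,-0.0006,0.0006,0.0005],[0.002,0.0038,0.04,-0.0006,0.0006,0.0005],[0.002,0.0038,0.04,-0.0006,0.0006,0.0005]]]' >/dev/null
python3 - <<'E'
from h import *
st();rel([.4884,-.2511,.0505],-.2036)
E
```

```text
clock 29.45
qpos [-6.7840e-01  6.5960e-01  1.7483e+00  1.0000e-04  7.3460e-01  1.0959e+00]
tool_pos [ 0.4883 -0.251   0.0748]
tcp_rot [-3.1248e+00  3.1920e-01  1.1000e-03]
contact_force [-0.4259 -0.3567 -1.8988]
wrist_torque [ 0.0586 -0.0045 -0.0583]
finger_gap 0.0152
row [0.00025, 0.00013, 0.03245] [-0.00014, 0.00023, 1e-05] flip 0 mm [ 0.2  0.1 24.3] deg [-0.02  0.04  0.  ]
```

```bash

python3 -m inch '[[[0.0002,0,0.006,0,0,0],[0.0002,0,0.012,0,0,0],[0.0002,0,0.018,0,0,0],[0.0002,0,0.024,0,0,0],[0.0002,0,0.028,0,0,0],[0.0002,0,0.031,0,0,0],[0.0002,0,0.032,0,0,0],[0.0002,0,0.032,0,0,0]]]' >/dev/null
python3 - <<'E'
from h import *
st();rel([.4884,-.2511,.0505],-.2036)
E
```

```text
clock 30.25
qpos [-6.7830e-01  7.0150e-01  1.7575e+00  1.0000e-04  6.8360e-01  1.0960e+00]
tool_pos [ 0.4884 -0.251   0.0507]
tcp_rot [-3.1248e+00  3.1900e-01  1.3000e-03]
contact_force [ 0.1022  0.0956 -2.2324]
wrist_torque [-0.0495  0.0911 -0.0022]
finger_gap 0.0153
row [9e-05, 0.00018, 0.00031] [-0.00016, 0.00028, 3e-05] flip 0 mm [0.1 0.1 0.2] deg [-0.03  0.05  0.01]
```

```bash

python3 -m inch '[[[0,0,0.0007,0,0,0],[0,0,0.0013,0,0,0],[0,0,0.002,0,0,0],[0,0,0.002,0,0,0],[0,0,0.002,0,0,0],[0,0,0.002,0,0,0],[0,0,0.002,0,0,0],[0,0,0.002,0,0,0]]]' 
python3 -m inch '[[[0,0,0,0,0,0],[0,0,0,0,0,0],[0,0,0,0,0,0],[0,0,0,0,0,0],[0,0,0,0,0,0],[0,0,0,0,0,0],[0,0,0,0,0,0],[0,0,0,0,0,0]]]' 100
python3 -m inch '[[[0,0,-0.01,0,0,0],[0,0,-0.03,0,0,0],[0,0,-0.06,0,0,0],[0,0,-0.1,0,0,0],[0,0,-0.15,0,0,0],[0,0,-0.2,0,0,0],[0,0,-0.23,0,0,0],[0,0,-0.23,0,0,0]]]' 100
python3 - <<'E'
from h import *
w=imaging.snapshot("wrist");b=imaging.snapshot("top");cv2.imwrite("pics/j.png",w["image"])
P,ok=cloud(w);z=P[...,2];yaw=-.203;ax=np.array([np.cos(yaw),np.sin(yaw)]);n=np.array([-ax[1],ax[0]])
t=(P[...,:2]-[.488,-.249])@ax;q=(P[...,:2]-[.488,-.249])@n
m=ok&(z>.066)&(z<.0845)&(abs(q+.001)<.0105)&(abs(t)<.033);print("handle slope,off",np.polyfit(t[m],q[m],1),np.median(z[m]))
m=ok&(z>.084)&(z<.1)&(abs(q)<.03)&(abs(t)<.08);print("posts t",t[m].min(),t[m].max(),"q mid",(q[m].min()+q[m].max())/2)
m=ok&(z>.066)&(z<.0845)&(abs(q+.001)<.004)&(t>-.09);print("near end t",t[m].min())
P,ok=cloud(b);d=P[...,:2]-o;X,Y=d@ex,d@ey
m=ok&(abs(P[...,2]-.035)<.014)&(X>-.09)&(X<-.025)&(abs(Y)<.06);print("ring x range",X[m].min(),X[m].max(),"y",Y[m].min(),Y[m].max(),m.sum())
m=ok&(abs(P[...,2]-.06)<.02)&(X>-.04)&(X<-.0)&(abs(Y)<.08);print("tray front x",X[m].min(),m.sum())
E
```

```text
clock: 31.05
tool_pos: [0.4886, -0.2511, 0.0502]
tcp_rot: [-3.125, 0.319, 0.0]
contact_force: [-1.6, 1.1, 5.4]
finger_gap: 0.0148
clock: 31.85
tool_pos: [0.4885, -0.2511, 0.0502]
tcp_rot: [-3.125, 0.319, 0.0]
contact_force: [-0.4, -1.3, -0.1]
finger_gap: 0.0853
clock: 32.65
tool_pos: [0.4905, -0.2525, 0.2271]
tcp_rot: [3.121, -0.318, 0.012]
contact_force: [-0.1, -0.7, -0.1]
finger_gap: 0.0854
handle slope,off [ 0.00531925 -0.00119849] 0.07859137205744865
posts t -0.06546020334699408 0.052789412007348296 q mid -0.0012321387405021013
near end t -0.06297296965690516
ring x range -0.060549542036120375 -0.025552332403013262 y -0.023726925978175453 0.012697413181852807 77
tray front x -0.03820951941962325 131
```

View pics/j.png

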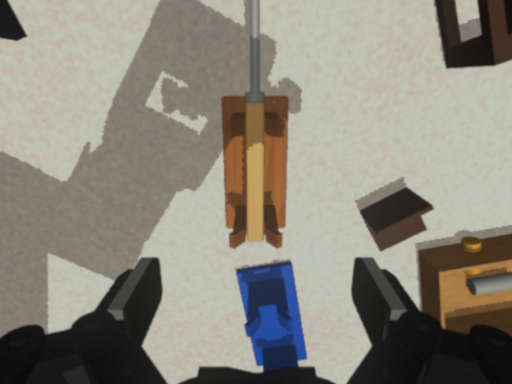

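```bash
python3 -c "
from h import *
print(workorder.close_job());st()"
```

```text
the job is handed in; nothing more can be done
None
the job is handed in; nothing more can be done
```

The tray is drawn out to its stop and the hooked rod is back in both slots of its wooden rest. I handed the job in at about 33 s of the 72 s allowed; no verdict was reported.

**What I did:** I took the rod from the rest and reached in under the ledge. A sideways sweep found the ring close to the middle of the bay. The first try at lowering the tip touched the ring's back bar with a few newtons, so I moved 8 mm back and it went in.

**Forces:** Drawing the tray took about 4 to 5 N, and 8 N at the stop. These are readings at the end of each move; peaks in between were not recorded.

**Last checks:**
- **Stop:** movement halted with the tip 51 mm before the ledge's edge, where about 52 mm was expected. That puts the tray about 109 mm out.
- **Ring:** the top camera sees its front about 61 mm before the edge, where about 64 mm was expected. This is within its resolution.
- **Rod:** it lies level, within about 0.01 rad and well under 1 mm sideways of its place. It is about 8 mm forward along the rest, with 20 mm allowed. The gripper is open and well clear of it.

**One disagreement:** the ring engaged about 10 mm nearer the front than expected. The tray may already have been slightly out, or the riser edge was measured a little off. The stop position matched the expected value.

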